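# Repack the paint caddy and fill the palette

### The arm

A 6-joint arm with a two-finger parallel gripper is mounted at the origin on the work surface. World frame = base frame: x ahead of the robot, y to its left, z up, the work surface at z = 0. Lengths are in m, angles in rad, forces in N, time in s.
With the tool pointing down it reaches from about 0.275 to 0.825 m from the base axis. Payload 4.9 kg.
Tool frame: the origin (TCP) lies midway between the tips of the shut fingers; the grasp point (between the pads) lies 19 mm behind it (grip_point_offset is the distance from the TCP to the grasp point, in m); z points along the fingers, y is the line along which they close (so a half turn about z gives the same grasp; the last joint's range is limited). The gripper opens to 85 mm and grips with 20 to 120 N. Pads are 22 mm wide; open, the fingers measure 114 mm over their backs; the gripper's body (76 mm by 85 mm) begins 54 mm behind the grasp point. The pads swing forward as they close: fully open they stand 13 mm farther back than shut.
Start: joints at [-1.314, 0.326, -0.193, 1.052, 0, 1.437], TCP at [0.21, -0.509, 0.231] pointing down, gripper open.
Joint ranges: [-2.65, 2.65], [-0.97, 1.79], [-1.3, 1.35], [-1.93, 2.1], [-1.47, 1.37], [-3.14, 3.14]. Speed limits (rad/s): [2.57, 2.57, 3.14, 3.14, 3.14, 3.14].

### API

Orientations are given as a rotation vector (axis times angle).
In Python, from cell import * gives the robot as it stands. Calls block until the motion is done:
- movep(position, orientation): joint-space move of the TCP to a pose.
- move_l(position, velocity=0.15, rot=None, until_force=None): straight line of the TCP; rot=None keeps the orientation; velocity is the mean speed in m/s. With until_force (N) it stops when the force on the tool has changed by that much, and returns True; else False.
- set_joints(angles): joint-space move.
- let_go() and grab(newtons=None): open the fingers fully, or close them until they stop; newtons is the grip in N (None keeps the last).
- sleep(seconds).
- ik(position, orientation): joint angles nearest the present ones, or None.
- get_state(): the state.
- grab_frame(name): name is "side" or "top"; returns a dict with "img" (400x640x3 uint8, red, green, blue), "fx", "fy", "cx", "cy" (pixels), "cam_to_world" (4x4, takes a point from camera to world coordinates). Camera axes: x right, y down, z forward; pixel columns grow to the right and rows downward; lengths in m; the calibration is good to about 2 mm. A picture is of the moment at which its call begins. There is no depth.
A pose or a line that the arm cannot do raises MotionError and nothing moves.
- sign_off(): hands the job in; it is judged then, once.
Trained networks look in the newest picture that a camera, given by its name, has taken for a name from the list of things; names that differ only in an ending like _2 or _b are one class to them, and where a whole thing is asked for, a point or a joint stands for the part that bears it (a point fixed in the world has none). Each returns a list of dicts, best first, with "score" (0 to 1); they miss things now and then, are a little off and sometimes report something else, mostly with a low value. They report only what shows in the picture. A call takes as long as a camera call. They do not tell look-alikes from the thing itself.
- spot_in(camera, name): "centre" ([column, row] in pixels, amid what is visible of it).
- silhouettes(camera, name): "mask" (400x640 bool, what is visible of it) and "centre" ([column, row] in pixels, amid what is visible of it).
- tip_of(camera, name): "centre" ([column, row] in pixels: a listed point, or the origin of a listed thing).
The state is a dict: "clock": time; "q": joint angles; "joint_velocities": joint speeds; "tau": joint torques, N m; "position": TCP position; "eef_rot": TCP orientation; "contact_force": force on the tool from outside, world axes, zero at the start; "wrist_torque": the same for the moment, N m; "finger_gap": opening from 0.0 (shut) to 1.0 (fully open); "grasp_force": force on a finger pad.
Only numpy, scipy, OpenCV 4.12 (cv2) and the standard library are available. Lean on these libraries where they do the work, as an engineer would, in place of code of your own. Each camera call takes 0.05 s, during which the arm holds its last target. There are 200 camera calls.

### The job

Take the old amber jar with the black cap out of the wooden caddy and stand it upright in the grey tub; then pack the wooden printing block and every small capped jar, tin and bottle standing on the table into the caddy, each upright and flat on its floor. Also put every paint tablet into the white palette, one to a well, lying flat on the well's floor (before or after, as you like). Leave the tape, paint tube, shell and sponge where they are.

Things in the scene. Friction and masses are not known exactly. Their poses are not given: they have to be found in the camera images.
- caddy: open wooden box, fixed to the table; outside 177 mm (its x) by 122 mm (its y) by 46 mm high, walls and floor 6 mm thick, so inside 165 by 110 mm: room for a grid of 3 by 2 square places of 55 mm. The print block takes two of these places, side by side either way, and every jar, tin or bottle one. Origin at the centre of its underside, inner floor 6 mm above; starts turned up to 0.2 rad
- tub: open grey plastic tub, fixed; outside 110 by 110 by 40 mm high, walls and floor 5 mm, to the robot's left. Origin at the centre of its underside, inner floor 5 mm above
- palette: white ceramic palette, fixed; 110 by 110 by 14 mm, with four square wells (2 by 2) of 40 by 40 mm, 10 mm deep, with 10 mm walls between; well centres at 25 mm either way along its x and y. Origin at the centre of its underside
- well_0 (a point): centre of the floor of one palette well (4 mm above the palette's underside, 10 mm below its rim)
- well_1 (a point): centre of the floor of one palette well (4 mm above the palette's underside, 10 mm below its rim)
- well_2 (a point): centre of the floor of one palette well (4 mm above the palette's underside, 10 mm below its rim)
- well_3 (a point): centre of the floor of one palette well (4 mm above the palette's underside, 10 mm below its rim)
- old_jar: amber-brown round jar without a band, with a round black cap of 24 mm diameter; 50 mm diameter, shoulder 50 mm high, cap from 50 to 74 mm. Starts upright inside the caddy, anywhere on its floor. Loose, 0.14 kg; origin at the centre of its underside, z up. Always present
- print_block: pale wooden printing block, 104 mm (its x) by 50 mm (its y) by 50 mm high, with a dark wooden square grip 24 by 24 mm on the middle of its top, from 50 mm up to 74 mm, sides parallel to the block's. About 0.2 kg, loose; origin at the centre of its underside, z up. Always present
- jar_red: red round paint jar, 50 mm diameter, shoulder 50 mm high, with a paper band and a round white cap of 24 mm diameter. The cap, on the centre line, runs from 50 mm up to 74 mm and is the place to grip. Loose, starts upright on the table to the robot's right; origin at the centre of its underside, z up. About 0.14 kg. May be absent (None from the start).
- jar_blue: blue round paint jar, 50 mm diameter, shoulder 50 mm high, with a paper band and a round white cap of 24 mm diameter. The cap, on the centre line, runs from 50 mm up to 74 mm and is the place to grip. Loose, starts upright on the table to the robot's right; origin at the centre of its underside, z up. About 0.14 kg. May be absent (None from the start).
- tin_green: green square tin with a yellow band, 50 by 50 mm, shoulder 50 mm high, with a square steel-coloured cap 24 by 24 mm, sides parallel to the tin's. The cap, on the centre line, runs from 50 mm up to 74 mm and is the place to grip. Loose, starts upright on the table to the robot's right; origin at the centre of its underside, z up. About 0.14 kg. May be absent (None from the start).
- bottle_white: white square bottle, 48 by 48 mm, shoulder 50 mm high, with a square orange cap 24 by 24 mm, sides parallel to the bottle's. The cap, on the centre line, runs from 50 mm up to 74 mm and is the place to grip. Loose, starts upright on the table to the robot's right; origin at the centre of its underside, z up. About 0.14 kg. May be absent (None from the start).
- tablet_red: red round tablet of solid paint, a disc 24 mm in diameter and 22 mm high, 20 g. Loose, lies flat on the table to the robot's left; origin at the centre of its underside, z up. May be absent (None from the start).
- tablet_yellow: yellow round tablet of solid paint, a disc 24 mm in diameter and 22 mm high, 20 g. Loose, lies flat on the table to the robot's left; origin at the centre of its underside, z up. May be absent (None from the start).
- tablet_blue: blue round tablet of solid paint, a disc 24 mm in diameter and 22 mm high, 20 g. Loose, lies flat on the table to the robot's left; origin at the centre of its underside, z up. May be absent (None from the start).
- tablet_green: green round tablet of solid paint, a disc 24 mm in diameter and 22 mm high, 20 g. Loose, lies flat on the table to the robot's left; origin at the centre of its underside, z up. May be absent (None from the start).
- tape_roll: bystander: yellow roll of tape lying flat, 60 mm diameter, 20 mm high; origin at the centre of its underside
- paint_tube: bystander: metal paint tube with a red middle and black cap, 95 by 26 by 16 mm high; origin under its body's middle
- shell: bystander: pale ribbed seashell, about 76 mm across, 18 mm high; origin at the centre of its underside
- sponge: bystander: yellow sponge block, 90 by 60 by 28 mm high; origin at the centre of its underside
There are look-alikes about, which are no part of the job. Of the things shaped like the tablet_blue, the blue one is meant. Of the things that look like the print_block, take the one that is nearest to the robot's base at the start.

How it is judged:
By the outcome, as a careful person would: the job done as asked, in the order asked, and still so for the second after the job is handed in, with the robot touching nothing.
Of jar_red, jar_blue, tin_green, bottle_white only 3 to 4 are there at a start; the rules pass over those that are not, and their reading is None.
Of tablet_red, tablet_yellow, tablet_blue, tablet_green only 3 to 4 are there at a start; the rules pass over those that are not, and their reading is None.
At some moment in a run one of jar_red, jar_blue, tin_green, bottle_white, tablet_red, tablet_yellow, tablet_blue, tablet_green may be knocked a few centimetres aside while the robot is not near it.
It also fails if it takes over 200 s, if anything falls off the work surface, if the arm or the gripper's body presses on something with over 40 N, if the wrist force passes 120 N, or if a joint passes its speed limit or range.

## Working session

There is one attempt and no reset: what is moved stays moved. The work goes in short steps, each a Python script; the robot and the scene stay as the last script left them, time stands still between calls to the robot, and variables do not carry over. Pictures are saved under pics/ and viewed, at most 14 in all, crops included, and the job is handed in when it is done.

```bash
ls; mkdir -p pics
python3 - <<'E'
from cell import *
import cv2,numpy as np
for n in ("side","top"):
    f=grab_frame(n); cv2.imwrite(f"pics/{n}0.png",cv2.cvtColor(f["img"],cv2.COLOR_RGB2BGR))
    print(n,f["fx"],f["fy"],f["cx"],f["cy"]);print(np.round(f["cam_to_world"],4))
    for t in "caddy tub palette well_0 old_jar print_block jar_red jar_blue tin_green bottle_white tablet_red tablet_yellow tablet_blue tablet_green".split():
        print(t,"spot",[(np.round(d["centre"]).astype(int).tolist(),round(d["score"],2)) for d in spot_in(n,t)][:5], "tip",[(np.round(d["centre"],1).tolist(),round(d["score"],2)) for d in tip_of(n,t)][:4])
print(get_state())
E
```

```text
pics
side 386.26442215161444 386.26442215161444 320.8653007561767 196.9189495988934
[[-0.9984 -0.0409  0.0379  0.4977]
 [-0.0557  0.7682 -0.6378  0.5914]
 [-0.003  -0.6389 -0.7693  0.7846]
 [ 0.      0.      0.      1.    ]]
caddy spot [([325, 201], 0.9)] tip [([320.1, 203.5], 0.75)]
tub spot [([322, 367], 0.81), ([317, 201], 0.48)] tip [([323.0, 368.1], 0.96)]
palette spot [([302, 285], 0.77)] tip [([299.9, 287.8], 0.92), ([310.7, 277.9], 0.5), ([310.3, 135.0], 0.16)]
well_0 spot [([300, 286], 0.95), ([356, 118], 0.45)] tip [([286.6, 274.5], 0.9), ([308.7, 275.2], 0.68), ([314.1, 294.9], 0.68), ([290.9, 298.3], 0.63)]
old_jar spot [([313, 202], 0.87)] tip [([313.5, 206.9], 0.68), ([355.5, 125.1], 0.68)]
print_block spot [([273, 119], 0.92), ([356, 145], 0.87)] tip [([277.1, 126.2], 0.86), ([355.5, 152.5], 0.85), ([325.1, 110.7], 0.6), ([310.3, 134.4], 0.31)]
jar_red spot [] tip [([287.9, 275.8], 0.2)]
jar_blue spot [([355, 118], 0.91)] tip [([357.2, 125.6], 0.87), ([291.0, 298.6], 0.65), ([240.8, 251.0], 0.25)]
tin_green spot [([325, 102], 0.75), ([315, 198], 0.53)] tip [([324.1, 11
[... 1997 characters left out ...]
3], 0.43)]
{'clock': 2.9, 'q': array([-1.31415909e+00,  3.26227242e-01, -1.92589157e-01,  1.05202880e+00,
        1.12248261e-05,  1.43659197e+00]), 'joint_velocities': array([ 0.00046606,  0.00089876, -0.00064804,  0.00046055, -0.00076651,
        0.00155537]), 'tau': array([-5.64133679e-04, -4.43319333e+01,  2.62754023e+01,  1.08695342e-03,
       -1.77535503e-04, -3.41281909e-07]), 'position': array([ 0.20954562, -0.50852819,  0.23127011]), 'eef_rot': array([-3.08174719e+00, -6.10022786e-01, -1.29016584e-05]), 'contact_force': array([-0.84355609, -0.10315836, -0.09862961]), 'wrist_torque': array([-0.0142874 ,  0.04579862, -0.01131866]), 'grasp_force': 0.0, 'finger_gap': 1.000479303385514}
```

View pics/top0.png

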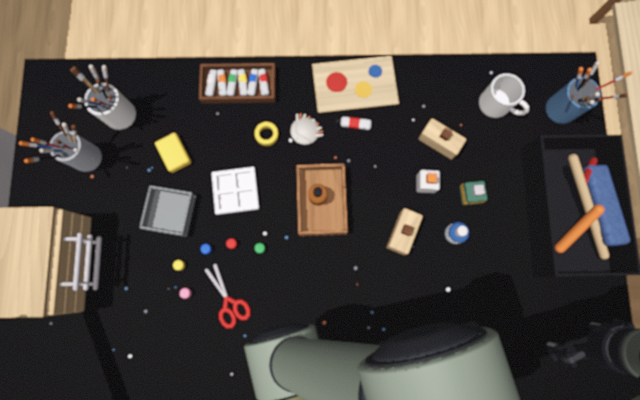

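View pics/side0.png

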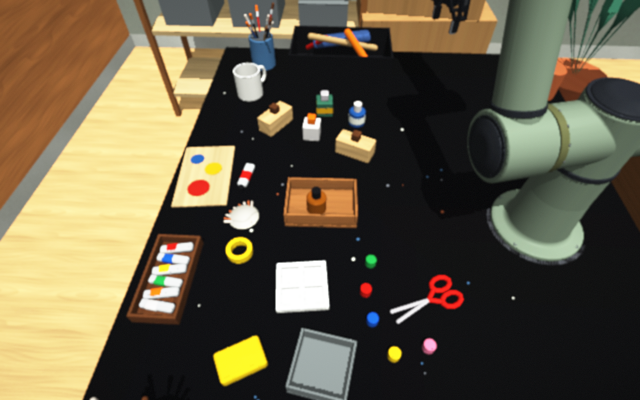

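The top view shows tin_green (474,192), bottle_white (429,181), jar_blue (457,232) and the near print block (404,231), with a decoy block at (443,140). jar_red is absent. The old jar is in the caddy at (319,193). Tablets are red (231,243), blue (206,249), yellow (178,265) and green (260,248); the pink one at (185,293) is a look-alike. The side view agrees. Next I'll fit the known shapes to the masks from both views.

```bash
cat > h.py <<'E'
from cell import *
import cv2, numpy as np, json, os
from scipy.optimize import minimize
from scipy.spatial.transform import Rotation as R
def box(x,y,z0,z1): return np.array([[a*x/2,b*y/2,c] for a in(-1,1) for b in(-1,1) for c in(z0,z1)])
def cyl(d,z0,z1): t=np.arange(0,6.28,.2); return np.array([[d/2*np.cos(a),d/2*np.sin(a),c] for a in t for c in(z0,z1)])
M=dict(caddy=[box(.177,.122,0,.046)],tub=[box(.11,.11,0,.04)],palette=[box(.11,.11,0,.014)],
 old_jar=[cyl(.05,0,.05),cyl(.024,.05,.074)],print_block=[box(.104,.05,0,.05),box(.024,.024,.05,.074)],
 tin_green=[box(.05,.05,0,.05),box(.024,.024,.05,.074)],bottle_white=[box(.048,.048,0,.05),box(.024,.024,.05,.074)])
M['jar_red']=M['jar_blue']=M['old_jar']
for c in 'red yellow blue green'.split(): M['tablet_'+c]=[cyl(.024,0,.022)]
CONT=('caddy','tub','palette')
def proj(f,P):
    T=np.linalg.inv(f['cam_to_world']); p=P@T[:3,:3].T+T[:3,3]
    return np.c_[f['fx']*p[:,0]/p[:,2]+f['cx'],f['fy']*p[:,1]/p[:,2]+f['cy']]
def ray(f,uv,z):
    d=f['cam_to_world'][:3,:3]@[(uv[0]-f['cx'])/f['fx'],(uv[1]-f['cy'])/f['fy'],1]; o=f['cam_to_world'][:3,3]
    return o+d*(z-o[2])/d[2]
def posed(p,v): 
    c,s=np.cos(v[3]),np.sin(v[3]); return p@np.array([[c,-s,0],[s,c,0],[0,0,1]]).T+v[:3]
U=4
def render(f,hulls,x0,y0,w,h):
    im=np.zeros((h*U,w*U),np.uint8)
    for P in hulls:
        q=((proj(f,P)+.5-[x0,y0])*U-.5)*16
        cv2.fillConvexPoly(im,cv2.convexHull(np.round(q).astype(np.int32)),255,shift=4)
    return cv2.resize(im,(w,h),interpolation=cv2.INTER_AREA)/255.
def fit(name,near=None,occ=None,yaws=None,frames=None):
    """pose (x,y,z,yaw) that best explains both views' masks; returns list of (iou,pose,colour)"""
    F=frames or {n:grab_frame(n) for n in('top','side')}
    S={n:[d for d in silhouettes(n,name) if d['score']>.15 and d['mask'].sum()>8] for n in F}
    hz=M[name][0][:,2].max()/2; out=[]
    yaws=yaws or ([0] if len(M[name][0])>8 else [0,.8] if name in('tin_green','bottle_white') else [0,.4,-.4] if name in CONT else [0,.8,1.57,-.8])
    for a in S['top']:
        g=ray(F['top'],a['centre'],hz)
        if near is not None and np.hypot(*(g[:2]-near[:2]))>.12: continue
        if not S['side']: continue
        e=[np.hypot(*(ray(F['side'],b['centre'],hz)-g)[:2]) for b in S['side']]; b=S['side'][int(np.argmin(e))]
        if min(e)>.04: continue
        ims={}
        for n,d in(('top',a),('side',b)):
            m=d['mask'].astype(np.uint8)
            if name in CONT:
                cs,_=cv2.findContours(m,0,2); k=cv2.convexHull(max(cs,key=len)); m=m*0; cv2.fillConvexPoly(m,k,1)
            x,y,w,h=cv2.boundingRect(m); x-=8;y-=8;w+=16;h+=16
            x=max(x,0);y=max(y,0);w=min(w,640-x);h=min(h,400-y)
            ims[n]=(m[y:y+h,x:x+w].astype(float),x,y,w,h)
        def loss(v):
            v=np.array(v)*[1,1,1,10]; t=0
            for n,(m,*r) in ims.items():
                rr=render(F[n],[posed(p,v) for p in M[name]],*r)
                if occ and n in occ: rr=rr*(1-render(F[n],occ[n],*r))
                t+=np.minimum(m,rr).sum()/np.maximum(m,rr).sum()
            return -t/2
        best=None
        for yw in yaws:
            v0=np.array([g[0],g[1],0.,yw/10]); sx=np.vstack([v0]+[v0+np.eye(4)[i]*[.01,.01,.006,.02][i] for i in range(4)])
            r=minimize(loss,v0,method='Nelder-Mead',options=dict(initial_simplex=sx,xatol=1e-4,fatol=1e-4,maxiter=250))
            if best is None or r.fun<best.fun: best=r
        p=best.x*[1,1,1,10]; out.append((-best.fun,p,F['top']['img'][a['mask']].mean(0).astype(int)))
    return sorted(out,key=lambda o:-o[0])
E
time python3 - <<'E'
from h import *
F={n:grab_frame(n) for n in('top','side')}; res={}
for n in M:
    if n=='jar_red': continue
    occ=None
    if n=='old_jar':
        c=res['caddy']; w=posed(box(.177,.006,0,.046)+[0,.058,0],c); w2=posed(box(.006,.122,0,.046)+[-.0855,0,0],c); occ=dict(side=[w],top=[w2])
    o=fit(n,frames=F,occ=occ)
    for i,p,c in o: print(n,round(i,3),np.round(p,4),c)
    if o: res[n]=o[0][1]
json.dump({k:v.tolist() for k,v in res.items()},open('res.json','w'))
E
```

```text
caddy 0.973 [ 0.5345 -0.0244  0.0022  0.0194] [172 126  89]
palette 0.944 [0.5654 0.2008 0.0019 0.1261] [235 233 236]
old_jar 0.912 [ 0.5468 -0.0151  0.0065  0.101 ] [138  90  54]
print_block 0.905 [ 6.914e-01 -3.451e-01  2.000e-04  9.873e-01] [198 172 137]
print_block 0.905 [ 4.4960e-01 -2.3400e-01 -4.0000e-04  2.7171e+00] [212 185 149]
tin_green 0.892 [ 0.5455 -0.4158  0.0023  0.022 ] [118 134 116]
bottle_white 0.916 [ 0.5782 -0.3011  0.0019 -0.0159] [204 183 171]
jar_blue 0.887 [ 0.4437 -0.3667 -0.0007  0.1199] [125 142 171]
tablet_yellow 0.896 [0.3727 0.3382 0.     0.4481] [212 198 100]
tablet_green 0.824 [ 0.413   0.1333 -0.0029  0.0825] [ 88 175 112]
real	0m11.476s
user	0m3.311s
sys	0m0.261s
```

```bash
cat >> h.py <<'E'
TZ=.053; UP=.20
def load(): return {k:np.array(v) for k,v in json.load(open('res.json')).items()}
def save(r): json.dump({k:np.array(v).tolist() for k,v in r.items()},open('res.json','w'))
def rotv(a): return (R.from_euler('z',a)*R.from_euler('x',np.pi)).as_rotvec()
def best_rot(pos,phis):
    c=[]
    for ph in phis:
        for k in(-1,0,1,2):
            r=rotv(ph-np.pi/2+k*np.pi); q=ik(pos,r)
            if q is not None: c.append((abs(q[5]),tuple(r)))
    return np.array(min(c)[1])
def st(tag):
    s=get_state(); print(tag,'t',round(s['clock'],1),'p',np.round(s['position'],4),'gap',round(s['finger_gap'],3),'gf',round(s['grasp_force'],1),'f',np.round(s['contact_force'],1)); return s
def pick(p,phis,h=TZ,up=UP,N=50):
    a=[p[0],p[1],up]; r=best_rot(a,phis)
    movep(a,r); 
    hit=move_l([p[0],p[1],h],.15,until_force=10)
    if hit: st('HIT going down')
    grab(N); s=st('grabbed'); move_l([p[0],p[1],up],.2)
    return get_state()['finger_gap']
def lower(x,y,z,phis,up=UP,f=6):
    a=[x,y,up]; movep(a,best_rot(a,phis)); move_l([x,y,z+.015],.15)
    hit=move_l([x,y,z-.004],.03,until_force=f); st('hit %s z-exp %.4f'%(hit,get_state()['position'][2]-z)); return hit
def release(up=UP):
    let_go(); p=get_state()['position']; move_l([p[0],p[1],up],.25)
E
python3 - <<'E'
from h import *
r=load(); F={n:grab_frame(n) for n in('top','side')}
for n in('tub','tablet_red','tablet_blue'):
    for i,p,c in fit(n,frames=F): print(n,round(i,3),np.round(p,4),c); r.setdefault(n,p)
save(r)
t=r.get('tub')
if t is not None:
    j=r['old_jar']; pick(j,[0],h=.006+TZ); st('up')
    z=.005+TZ; h=lower(t[0],t[1],z,[0])
    if abs(get_state()['position'][2]-z)<.006: release(); st('out')
E
```

```text
tub 0.964 [ 5.106e-01  3.697e-01 -2.000e-04 -1.804e-01] [137 140 141]
tablet_blue 0.899 [0.3031 0.3189 0.0018 0.0967] [206 146 170]
grabbed t 8.4 p [ 0.5469 -0.0151  0.0593] gap 0.261 gf 48.8 f [-0.4  0.5  2.6]
up t 9.3 p [ 0.5459 -0.0149  0.1988] gap 0.263 gf 49.0 f [ 0.2 -0.5 -0.6]
hit True z-exp 0.0003 t 12.9 p [0.5109 0.3698 0.0583] gap 0.26 gf 49.5 f [-0.2  0.   4.6]
out t 14.3 p [0.5095 0.369  0.1989] gap 1.0 gf 0.0 f [ 0.7  0.2 -0.1]
```

Run:
```python
from h import *
r=load(); F={n:grab_frame(n) for n in('top','side')}
for n in('caddy','print_block'):
    for i,p,c in fit(n,frames=F,near=r[n] if n=='caddy' else np.array([.45,-.234])):
        print(n,round(i,3),np.round(p,4),c)
        if n=='caddy': r['caddy']=(r['caddy']+p)/2
        elif np.hypot(p[0]-.4496,p[1]+.234)<.05: r[n]=p
save(r)
b=r['print_block']; c=r['caddy']
assert abs(b[0]-.45)<.03
pick(b,[b[3]])
t=posed(np.array([[-.0535,0,0]]),c)[0]
z=.006+TZ; h=lower(t[0],t[1],z,[c[3]+np.pi/2])
cv2.imwrite('pics/blk.png',cv2.cvtColor(grab_frame('side')['img'],cv2.COLOR_RGB2BGR)[120:280,220:440].repeat(3,0).repeat(3,1))
```

```text
Traceback (most recent call last):
AssertionError
```

```bash
cat >> h.py <<'E'
PARK=[-1.314,0.326,-0.193,1.052,0,1.437]
def snap(*boxes,name):
    f=grab_frame(name)
    return cv2.cvtColor(f['img'],cv2.COLOR_RGB2BGR)
E
python3 - <<'E'
from h import *
set_joints(PARK); st('park')
r=load(); F={n:grab_frame(n) for n in('top','side')}; got=False
for n in('caddy','print_block'):
    for i,p,c in fit(n,frames=F,near=r[n] if n=='caddy' else np.array([.45,-.234])):
        print(n,round(i,3),np.round(p,4),c)
        if n=='caddy': r['caddy']=(r['caddy']+p)/2
        elif np.hypot(p[0]-.4496,p[1]+.234)<.05: r[n]=p; got=True
save(r)
b=r['print_block']; c=r['caddy']
assert got
pick(b,[b[3]])
t=posed(np.array([[-.0535,0,0]]),c)[0]
z=.006+TZ; h=lower(t[0],t[1],z,[c[3]+np.pi/2])
a=np.hstack([cv2.resize(snap(name='side')[120:280,220:420],(400,320)),cv2.resize(snap(name='top')[130:270,240:415],(400,320))])
cv2.imwrite('pics/blk.png',a)
E
```

```text
park t 17.8 p [ 0.2101 -0.5081  0.2312] gap 1.001 gf 0.0 f [-0.3  0.1  1. ]
caddy 0.976 [ 0.5351 -0.0249  0.0018  0.0258] [176 130  92]
print_block 0.924 [ 0.4488 -0.2336  0.0009 -0.4108] [208 182 146]
grabbed t 21.2 p [ 0.449  -0.2337  0.0534] gap 0.269 gf 50.5 f [-1.1 -0.9  4.5]
hit True z-exp 0.0004 t 25.0 p [ 0.4814 -0.0258  0.0594] gap 0.268 gf 50.8 f [-1.7 -0.4  4.5]
```

View pics/blk.png

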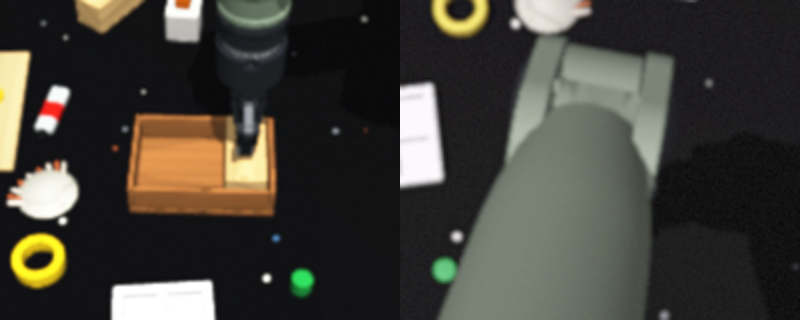

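The crop shows the block seated flat at the robot-side end of the caddy, at about (247,155) in the left half. I'll release it and go on to the tin and bottle.

```bash
cat >> h.py <<'E'
def find(name,near,F=None,tries=3,pred=None):
    for _ in range(tries):
        F=F or {n:grab_frame(n) for n in('top','side')}
        for i,p,c in fit(name,near=near,frames=F):
            print(name,round(i,3),np.round(p,4),c)
            if i>.75 and (pred is None or pred(c)): return p
        F=None
    return None
def stow(name,u,square=True,place=None,h=TZ):
    r=load(); c=r['caddy']; p=find(name,r[name]); assert p is not None
    r[name]=p; save(r)
    ph=[p[3],p[3]+np.pi/2] if square else [c[3]+place]
    pick(p,ph); t=posed(np.array([[u[0],u[1],0]]),c)[0]
    z=.006+TZ; lower(t[0],t[1],z,[c[3]+place])
    ok=abs(get_state()['position'][2]-z)<.003
    if ok: release()
    return ok
E
python3 - <<'E'
from h import *
release(); set_joints(PARK)
if stow('tin_green',(.0545,-.027),True,np.pi/2):
    set_joints(PARK); ok=stow('bottle_white',(.0005,.028),True,np.pi/2)
    if ok: set_joints(PARK)
a=np.hstack([cv2.resize(snap(name='side')[70:280,200:420],(400,380)),cv2.resize(snap(name='top')[130:270,280:500],(400,255))[:380]][:1])
b=cv2.resize(snap(name='top')[120:310,280:480],(400,380)); cv2.imwrite('pics/tb.png',np.hstack([a,b])); st('end')
E
```

```text
tin_green 0.892 [ 0.5455 -0.414   0.0037  0.0241] [120 137 118]
grabbed t 32.3 p [ 0.5459 -0.4142  0.0535] gap 0.272 gf 48.9 f [ 0.4 -0.2  2.4]
hit True z-exp 0.0003 t 36.1 p [ 0.5905 -0.05    0.0593] gap 0.274 gf 49.3 f [-0.4 -0.6  4. ]
bottle_white 0.898 [ 0.5789 -0.2996  0.0025 -0.0575] [204 183 171]
grabbed t 43.2 p [ 0.5791 -0.2995  0.0534] gap 0.27 gf 50.0 f [0.  1.2 2.3]
hit True z-exp 0.0001 t 46.7 p [0.5348 0.0038 0.0591] gap 0.268 gf 50.4 f [-1.4  1.1  5.8]
end t 50.4 p [ 0.2103 -0.5079  0.2312] gap 0.999 gf 0.0 f [ 0.7 -0.8 -0.2]
```

View pics/tb.png

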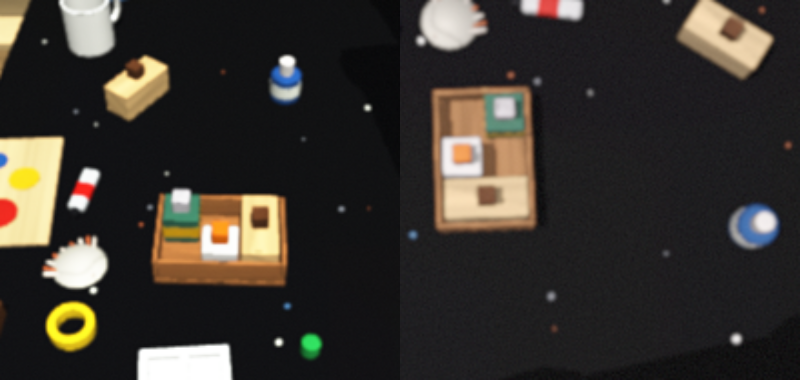

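The block, bottle and tin are seated flat in the caddy (right half: 487,195 / 462,155 / 505,110). The blue jar at (757,225) is next, gripped on the diagonal.

Run:
```python
from h import *
ok=stow('jar_blue',(.0545,.0275),False,np.pi/4)
if ok: set_joints(PARK)
a=cv2.resize(snap(name='side')[140:400,220:460],(400,433)); b=cv2.resize(snap(name='top')[140:310,150:360],(400,324))
c=np.zeros((433,800,3),np.uint8); c[:,:400]=a; c[:324,400:]=b; cv2.imwrite('pics/j.png',c)
for n in('red','yellow','blue','green'):
    for k in('top','side'): print(n,k,[(np.round(d['centre'],1).tolist(),round(d['score'],2),int(d['mask'].sum()),d['mask'].nonzero()[0].size) for d in silhouettes(k,'tablet_'+n)])
```

```text
jar_blue 0.884 [ 0.4426 -0.3652  0.0015 -0.026 ] [123 139 168]
grabbed t 53.9 p [ 0.4429 -0.3652  0.0534] gap 0.258 gf 48.9 f [0.5 0.9 4. ]
hit True z-exp 0.0004 t 57.8 p [0.5889 0.0042 0.0594] gap 0.254 gf 49.7 f [-0.3  0.2  5. ]
red top []
red side [([244.8, 174.6], 0.47, 258, 258)]
yellow top [([174.0, 264.6], 0.44, 89, 89), ([258.8, 248.0], 0.37, 61, 61)]
yellow side [([391.3, 353.3], 0.64, 184, 184)]
blue top [([183.1, 292.0], 0.51, 92, 92)]
blue side [([429.1, 342.1], 0.42, 145, 145), ([321.4, 217.1], 0.38, 1669, 1669), ([302.1, 285.7], 0.24, 2473, 2473)]
green top [([331.4, 176.8], 0.31, 449, 449), ([233.4, 242.7], 0.3, 59, 59)]
green side [([368.3, 259.5], 0.56, 104, 104)]
```

View pics/j.png

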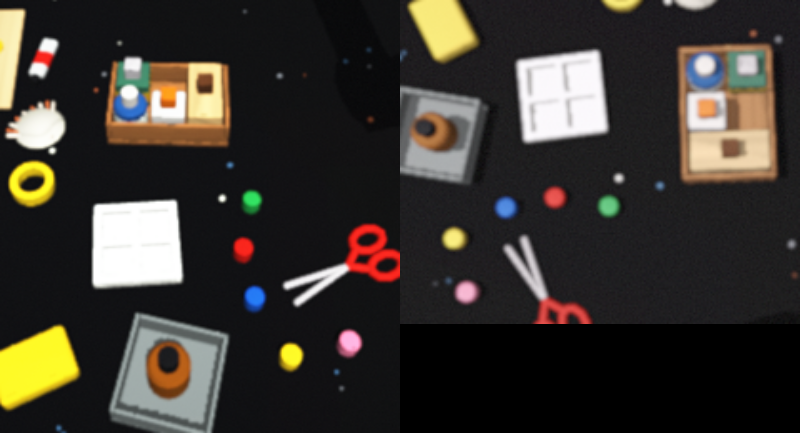

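The caddy now holds all four items flat and the old jar stands upright in the tub. The tablets are clear in colour: side crop red (243,248), green (251,200), blue (254,297), yellow (290,355), with pink left out. The network misses tablets, so I'll segment them by hue.

```bash
cat > t.py <<'E'
import h
from h import *
H=dict(red=(0,8),yellow=(22,35),green=(45,85),blue=(100,125))
def blobs(img,c):
    s=cv2.cvtColor(img,cv2.COLOR_RGB2HSV); lo,hi=H[c]
    m=cv2.inRange(s,(lo,90,70),(hi,255,255))
    if c=='red': m|=cv2.inRange(s,(174,90,70),(180,255,255))
    n,l,stt,cen=cv2.connectedComponentsWithStats(m)
    return [dict(mask=l==i,centre=cen[i],score=1) for i in range(1,n) if 35<stt[i,4]<300]
def find_tab(c):
    F={n:grab_frame(n) for n in('top','side')}
    B={n:blobs(F[n]['img'],c) for n in F}
    h.silhouettes=lambda n,_:B[n]
    o=[x for x in fit('tablet_'+c,frames=F) if x[0]>.7 and abs(x[1][2])<.012 and .28<x[1][0]<.5 and x[1][1]>.05]
    for i,p,k in o: print(c,round(i,3),np.round(p,4),k)
    return o
E
python3 - <<'E'
from h import *
r=load(); p=find('palette',r['palette']); 
if p is not None: r['palette']=(r['palette']+p)/2; save(r)
from t import *
for c in H: find_tab(c)
E
```

```text
palette 0.951 [0.5648 0.2012 0.0015 0.1123] [237 235 238]
red 0.821 [0.425  0.2086 0.0057 0.102 ] [179  61  58]
yellow 0.836 [0.372  0.3407 0.0058 0.087 ] [188 174  87]
green 0.854 [0.4121 0.1365 0.0055 0.0881] [ 79 160 101]
blue 0.838 [0.4117 0.2728 0.0044 0.0529] [ 59 100 171]
```

Run:
```python
from t import *
pal=load()['palette']
for c,s in (('yellow',(-1,1)),('blue',(1,1)),('red',(1,-1)),('green',(-1,-1))):
    o=find_tab(c); assert len(o)==1
    g=pick(o[0][1],[0],h=.012,up=.15,N=30); st('lifted')
    if g<.15: print('MISSED',c); break
    t=posed(np.array([[s[0]*.028,s[1]*.028,0]]),pal)[0]
    lower(t[0],t[1],.016,[pal[3]+np.arctan2(s[1],s[0])],up=.15,f=4)
    if get_state()['position'][2]>.0205: print('HIGH'); break
    release(.15); set_joints(PARK)
    if c=='yellow': cv2.imwrite('pics/y.png',cv2.resize(snap(name='side')[240:330,250:400],(600,360)))
a=cv2.resize(snap(name='side')[140:400,220:460],(400,433)); b=cv2.resize(snap(name='top')[140:310,150:360],(400,324))
c=np.zeros((433,800,3),np.uint8); c[:,:400]=a; c[:324,400:]=b; cv2.imwrite('pics/f.png',c)
```

```text
yellow 0.839 [0.372  0.3405 0.005  0.075 ] [189 176  87]
grabbed t 67.3 p [0.3722 0.3407 0.0124] gap 0.26 gf 29.3 f [-0.8 -0.7  4.7]
lifted t 68.1 p [0.3714 0.3401 0.149 ] gap 0.261 gf 29.4 f [-1.2  0.3 -0.5]
hit True z-exp 0.0004 t 70.4 p [0.5342 0.2255 0.0164] gap 0.258 gf 29.9 f [-1.2  0.3  6.3]
blue 0.83 [0.4121 0.2729 0.0054 0.07  ] [ 59  99 169]
grabbed t 79.2 p [0.4123 0.273  0.0124] gap 0.259 gf 29.3 f [-1.3 -0.4  5.5]
lifted t 80.0 p [0.4114 0.2725 0.1491] gap 0.262 gf 29.4 f [ 1.3 -1.  -0.7]
hit True z-exp 0.0004 t 83.3 p [0.5897 0.2322 0.0164] gap 0.263 gf 29.9 f [-1.  -0.6  6. ]
red 0.818 [0.425  0.2085 0.0054 0.0015] [178  61  58]
grabbed t 92.0 p [0.4252 0.2086 0.0124] gap 0.259 gf 29.2 f [-1.2 -0.3  4.8]
lifted t 92.8 p [0.4242 0.2082 0.1491] gap 0.261 gf 29.4 f [0.2 0.7 0. ]
hit True z-exp 0.0004 t 95.0 p [0.5963 0.1765 0.0164] gap 0.261 gf 29.7 f [-0.6 -0.1  5.2]
green 0.859 [0.412  0.1362 0.005  0.0542] [ 80 161 102]
grabbed t 103.3 p [0.4122 0.1362 0.0124] gap 0.261 gf 29.2 f [-0.7 -0.1  5.3]
lifted t 104.1 p [0.4113 0.1361 0.1491] gap 0.257 gf 29.4 f [-0.2  0.4 -1.1]
hit True z-exp 0.0004 t 107.5 p [0.5408 0.17   0.0164] gap 0.262 gf 29.9 f [-1.2  0.   5.5]
```

View pics/f.png

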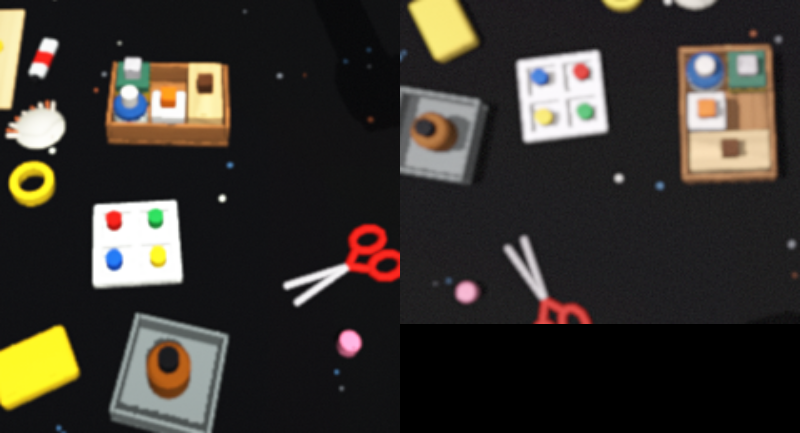

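All four tablets sit flat, one to a well, and the contact heights agree. Before handing in, I'll swing the arm away to check that jar_red isn't hidden behind it.

Run:
```python
from h import *
q=list(PARK); q[0]=.9; set_joints(q)
a=cv2.resize(snap(name='side'),(400,250)); b=cv2.resize(snap(name='top'),(800,500))
cv2.imwrite('pics/h.png',b); c=snap(name='side'); cv2.imwrite('pics/h2.png',c); st('')
print([(k,[(np.round(d['centre']),d['score']) for d in spot_in(k,'jar_red')]) for k in('top','side')])
```

```text
t 115.2 p [0.2815 0.4723 0.2312] gap 1.0 gf 0.0 f [ 0.2 -0.1  0.9]
[('top', []), ('side', [])]
```

View pics/h.png

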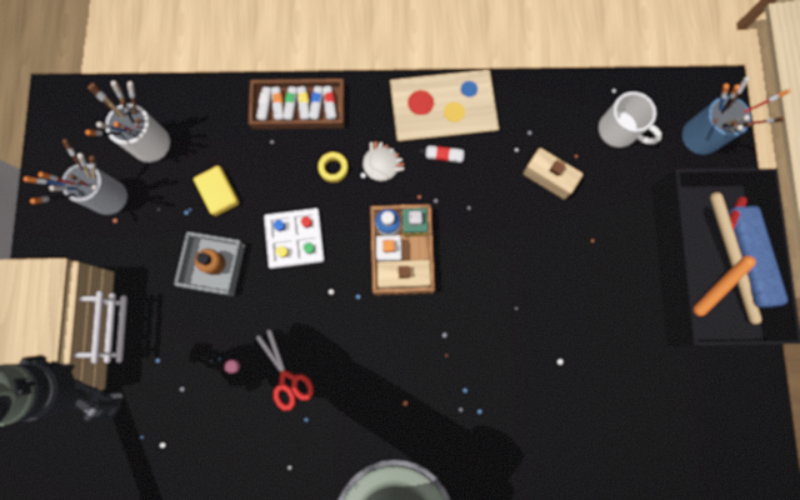

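View pics/h2.png

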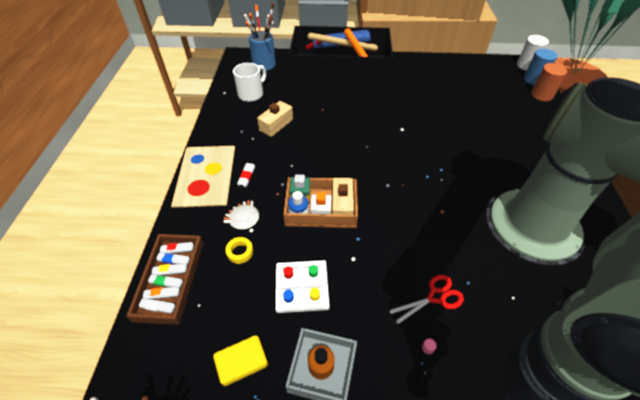

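The right-hand area is clear and jar_red is absent. Everything is in place: the caddy at (320,202), the palette at (302,286) and the tub at (321,362) in the side view.

```bash
python3 -c "
from cell import *
print(sign_off())"
```

```text
the job is handed in; nothing more can be done
None
```

The job is handed in: the old jar stands in the tub, the print block, tin, bottle and blue jar are in the caddy, and all four tablets are in the palette; jar_red was absent.

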